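# Nip a bearing block in the cam clamp

### The job

A bearing block lies loose in the cam clamp on the welding table. Turn the red-handled cam lever counter-clockwise (seen from above) until the cam has taken up the gap and pressed the block back against the sprung jaw, so that the white pointer stands in the green zone on top of the blue spring housing; never let it run on into the red zone. Then let go and leave the block clamped, without disturbing the tape measure, the welding magnet or the paste tin beside it.

Things in the scene. Friction and masses are not known exactly. Their poses are not given: they have to be found in the camera images.
- fixture: Clamp's dark steel base plate, 190 x 250 x 12 mm, fixed to the table. Origin: on the table top, amid the place where the block lies; z up. +y is the clamping direction: first the cam and lever (-y side), then block, sprung jaw (face at y = 37 mm at rest), blue spring housing (40 mm high, back face y = 90 mm). 20 mm high end guides at x = -72 and 72 mm keep the block from slipping along x.
- handle (a point): Middle (half-way up) of the upright round red handle at the end of the cam lever: 22 mm diameter; top 27 mm above this point, the lever's flat arm 30 mm below it. It moves on a level circle of radius 105 mm about cam_axis. Fixed to the lever, but being round it may turn between the fingers. Nothing else stands within 40 mm of it at this height.
- cam_axis (a point): A point on the lever's vertical turning axis, at the height of handle. Its post does not move, but from one start to the next it is set elsewhere along its slot (6 mm of difference along y of the fixture), so the lever angle at which the block is nipped varies.
- lever (a joint): Lever angle, rad. 0: open, lever along -x of the fixture; grows counter-clockwise seen from above (swings toward -y); stop at 2.4. The cam on it, a 48 mm disc 14 mm off-centre, advances up to 14 mm per rad. The block is first nipped somewhere from 0.4 to 1.1, rightly clamped somewhere from 0.75 to 1.8. Takes about 4 N at the handle when free, 6 N when clamping; stays where it is left.
- jaw (a joint): How far the sprung steel jaw (104 x 28 mm) is pressed back along +y of the fixture, m: 0 at rest, 0.016 at its stop; spring 1400 N/m. The pointer enters the green zone at 0.003 and leaves it for the red at 0.010.
- bearing_mid (a point): Centre (half-way up) of the grey pillow-block bearing, 68 x 126 x 32 mm, 0.65 kg, lying on its side on the plate, loose until clamped: its 126 mm long flat foot faces the jaw, its rounded housing faces the cam. Its y axis lies along the foot, its -x axis points to the jaw.
- tape: Yellow tape measure, 36 x 81 x 70 mm, origin at its underside; bystander.
- magnet: Red and grey arrow-shaped welding magnet, 68 x 90 x 15 mm, origin at its underside; bystander.
- tin: Blue and white paste tin, 70 mm diameter, 53 mm high, origin at its underside; bystander.
- scale (a point): Middle of the green zone painted on top of the blue spring housing, 52 mm above the table (fixed). The zones run 84 mm along the fixture's x; green is 7 mm wide along y, the red zone lies behind it (+y). A white T-shaped pointer fixed to the jaw moves over them to +y as the jaw is pressed back: its 80 mm long, 2 mm wide bar rests 3 mm before the green, reaches green after 3 mm and red after 10 mm.
There are look-alikes about, which are no part of the job. Of the things that look like the part that bears bearing_mid, the middle-sized one is meant.

How it is judged:
By the outcome, as a careful person would: the job done as asked, in the order asked, and still so for the second after the job is handed in, with the robot touching nothing.
It also fails if it takes over 42 s, if anything falls off the work surface, if the arm or the gripper's body presses on something with over 40 N, if the wrist force passes 120 N, or if a joint passes its speed limit or range.

### The arm

A 7-joint arm with a two-finger parallel gripper is mounted at the origin on a cart in front of the work surface, level with it; the furniture and walls round the work are solid. World frame = base frame: x ahead of the robot, y to its left, z up, the work surface at z = 0. Lengths are in m, angles in rad, forces in N, time in s.
With the tool pointing down it reaches from about 0.35 to 0.9 m from the base axis. Payload 19.9 kg.
Tool frame: the origin (TCP) lies between the finger pads; the fingertips stand 19 mm ahead of it and the grasp point (between the pads) is the TCP; z points along the fingers, y is the direction in which the jaws open and shut (so a half turn about z gives the same grasp; the last joint's range is limited). The gripper opens to 94 mm and grips with 3 to 60 N. Pads are 16 mm wide; open, the fingers measure 119 mm over their backs; the gripper's body (75 mm by 177 mm) begins 78 mm behind the grasp point.
Start: joints at [1.081, 0.417, -0.01, 1.614, 0.005, 1.111, -0.053], TCP at [0.271, -0.563, 0.224] pointing down, gripper open.
Joint ranges: [-2.81, 2.81], [-0.39, 2.02], [-1.27, 1.25], [0.06, 2.57], [-1.19, 4.33], [0.19, 2], [-2.82, 2.82]. Speed limits (rad/s): [1.89, 1.89, 2.39, 2.39, 3.01, 3.01, 3.01].

### API

Orientations are given as a 3x3 rotation matrix whose columns are the frame's x, y, z axes.
In Python, from rig import robot gives the robot as it stands. Calls block until the motion is done:
- robot.move_ptp(position, orientation): joint-space move of the TCP to a pose.
- robot.move_linear(position, velocity=0.15, frame=None, threshold=None): straight line of the TCP; frame=None keeps the orientation; velocity is the mean speed in m/s. With threshold (N) it stops when the force on the tool has changed by that much, and returns True; else False.
- robot.goto_joints(angles): joint-space move.
- robot.gripper_to(opening): finger opening in m; the grip force is fixed at half the most; returns when the fingers have stopped.
- robot.pause(seconds).
- robot.ik(position, orientation): joint angles nearest the present ones, or None.
- robot.get_state(): the state.
- robot.grab_frame(name): name is "side" or "top"; returns the picture (420x560x3 uint8, red, green, blue); there is no depth.
- robot.camera_info(name): a dict with "fx", "fy", "cx", "cy" (pixels), "rvec" (rotation vector, rad) and "tvec" (3), from world to camera coordinates, as OpenCV has them. Camera axes: x right, y down, z forward; pixel columns grow to the right and rows downward; lengths in m; the calibration is good to about 2 mm. A picture is of the moment at which its call begins. camera_info takes no time and is no camera call.
A pose or a line that the arm cannot do raises robot.PlanningError and nothing moves.
- robot.sign_off(): hands the job in, once; it reports no verdict.
The state is a dict: "time": time; "qpos": joint angles; "joint_vel": joint speeds; "effort": joint torques, N m; "ee_pos": TCP position; "tool_rot": TCP orientation; "force": force on the tool from outside, world axes, zero at the start; "moment": the same for the moment, N m; "opening": finger opening in m.
Only numpy, scipy, OpenCV 4.12 (cv2) and the standard library are available. Lean on these libraries where they do the work, as an engineer would, in place of code of your own. Each camera call takes 0.05 s, during which the arm holds its last target. There are 200 camera calls.

## Working session

There is one attempt and no reset: what is moved stays moved. The work goes in short steps, each a Python script; the robot and the scene stay as the last script left them, time stands still between calls to the robot, and variables do not carry over. Pictures are saved under pics/ and viewed, about 8 in all and at most 12, crops included, and the job is handed in when it is done.

```bash
mkdir -p pics
python3 - <<'E'
from rig import robot
import cv2
for n in ("top","side"):
    cv2.imwrite(f"pics/{n}0.png",robot.grab_frame(n)[:,:,::-1])
    print(n,robot.camera_info(n))
print(robot.get_state())
E
```

```text
top {'fx': 468.64370420201067, 'fy': 468.64370420201067, 'cx': 274.8558736786025, 'cy': 210.96526101389142, 'rvec': array([ 2.2044777 , -2.18867138,  0.06890049]), 'tvec': array([-0.00685605,  0.52967035,  1.38484311])}
side {'fx': 440.3950147097719, 'fy': 440.3950147097719, 'cx': 279.5357769503717, 'cy': 215.38879674386953, 'rvec': array([ 0.49398684, -2.6900836 ,  1.26167319]), 'tvec': array([0.52959921, 0.17918443, 1.1987048 ])}
{'time': 0.1, 'qpos': array([ 1.0805063 ,  0.41794826, -0.01029115,  1.61412373,  0.00470936,
        1.11070693, -0.0530023 ]), 'joint_vel': array([-0.00029635,  0.0005008 ,  0.00121175, -0.00133372,  0.00090256,
       -0.00036095, -0.00167914]), 'effort': array([ 4.13258429e-03, -8.52576756e+01,  6.41316120e-01, -4.26692998e+01,
       -4.87600837e-02,  1.63702603e-02,  8.38452934e-05]), 'ee_pos': array([ 0.27101084, -0.56281846,  0.22386259]), 'tool_rot': array([[ 9.00973115e-01,  4.33874513e-01, -5.94328069e-04],
       [ 4.33874908e-01, -9.00972566e-01,  9.99640134e-04],
       [-1.01754909e-04, -1.15851292e-03, -9.99999324e-01]]), 'force': array([0.5419809 , 0.47343445, 0.75454481]), 'moment': array([-0.01468212, -0.00016489, -0.01811496]), 'opening': 0.09398224919004161}
```

View pics/top0.png

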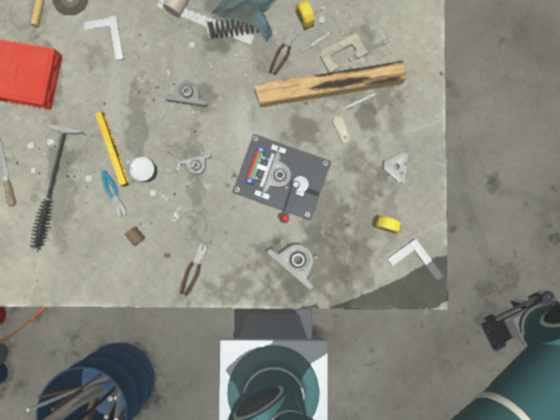

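View pics/side0.png

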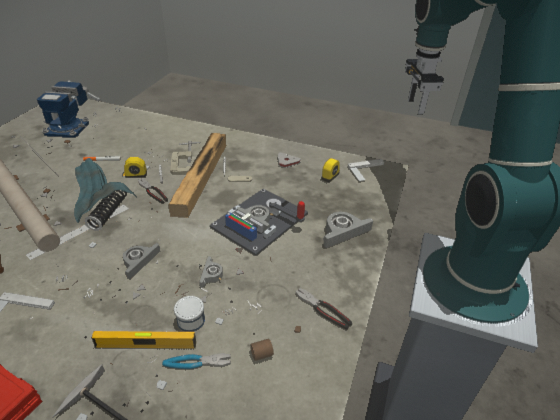

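Top view: the candidate bearings are at (187,93), (195,163), (297,262) and (280,174). The one in the clamp, (280,174), is middle-sized. The red handle is at about (285,217) and the lever pivot at about (300,185). I'll check this choice in a close crop.

Run:
```python
import cv2,numpy as np
a=cv2.imread("pics/top0.png")[125:230,225:340]; b=cv2.imread("pics/side0.png")[180:260,205:315]
a=cv2.resize(a,(575,525),interpolation=cv2.INTER_CUBIC)
cv2.imwrite("pics/c_top.png",a)
cv2.imwrite("pics/c_side.png",cv2.resize(b,(660,480),interpolation=cv2.INTER_CUBIC))
```

```text
(no output)
```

View pics/c_top.png

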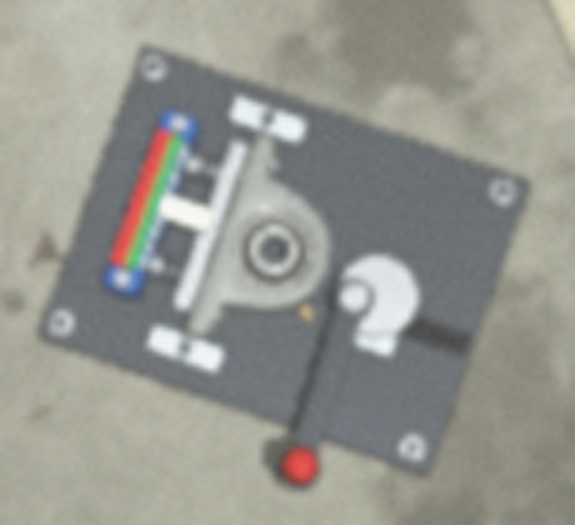

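View pics/c_side.png

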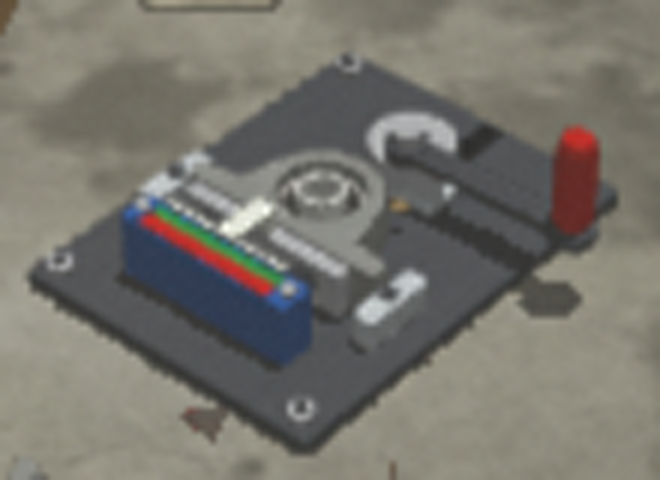

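The crops confirm the choice. The clamp holds the middle-sized bearing, and the handle top is at crop (300,465), full image (285,218). The lever lies along fixture -x, so its angle is about 0. Next I'll triangulate.

```bash
cat > h.py <<'E'
import cv2,numpy as np
from rig import robot
def cam(n):
    c=robot.camera_info(n);K=np.array([[c['fx'],0,c['cx']],[0,c['fy'],c['cy']],[0,0,1]])
    R=cv2.Rodrigues(c['rvec'])[0];return K,R,np.array(c['tvec'])
def P(n): K,R,t=cam(n); return K@np.c_[R,t]
def proj(n,X): q=np.c_[np.atleast_2d(X),np.ones(len(np.atleast_2d(X)))]@P(n).T; return q[:,:2]/q[:,2:]
def plane(n,uv,z):
    K,R,t=cam(n);C=-R.T@t;d=R.T@np.linalg.inv(K)@np.array([*uv,1.]);return C+d*(z-C[2])/d[2]
def tri(a,b):
    X=cv2.triangulatePoints(P('top'),P('side'),np.array(a,float),np.array(b,float)).ravel();return X[:3]/X[3]
E
python3 - <<'E'
from h import *
c=np.array([(143,45),(530,183),(428,475),(40,338)])/5+[225,125]-.4
W=np.array([plane('top',p,.012) for p in c]);print(W.round(4), W.mean(0))
print('edges',[np.linalg.norm(W[i]-W[(i+1)%4]).round(4) for i in range(4)])
s=np.array([(350,62),(612,200),(307,450),(32,280)])/6+[205,180]-.4
print('side corners',np.array([plane('side',p,.012) for p in s]).round(4))
ey=W[0]-W[1]+W[3]-W[2];ey/=np.linalg.norm(ey);ex=np.array([ey[1],-ey[0],0]);print('ey',ey,'ex',ex)
roi={'top':(225,125,340,230),'side':(205,180,315,260)};cen={}
for n in roi:
    x0,y0,x1,y1=roi[n];im=cv2.imread(f'pics/{n}0.png').astype(int)
    b,g,r=[im[y0:y1,x0:x1,i] for i in range(3)]
    for k,m in dict(green=(g>r+40)&(g>b+30),red=(r>g+60)&(r>b+60)).items():
        N,l,st,ce=cv2.connectedComponentsWithStats(m.astype(np.uint8))
        for i in range(1,N):
            if st[i,4]>5: print(n,k,st[i,:]+[x0,y0,0,0,0],(ce[i]+[x0,y0]).round(2)); cen.setdefault((n,k),[]).append(ce[i]+[x0,y0])
try: 
    G=tri(cen['top','green'][0],cen['side','green'][0]);print('scale',G, 'on z=.052',plane('top',cen['top','green'][0],.052),plane('side',cen['side','green'][0],.052))
except Exception as e: print(e)
top=np.array([300,465])/5+[225,125]-.4; sd=np.array([576,136])/6+[205,180]-.4
H=tri(top,sd);print('handle top',H)
piv=np.array([355,297])/5+[225,125]-.4; print('pivot@.05',plane('top',piv,.05))
E
```

```text
[[ 0.7633  0.064   0.012 ]
 [ 0.6813 -0.17    0.012 ]
 [ 0.5048 -0.109   0.012 ]
 [ 0.5853  0.124   0.012 ]] [ 0.63365159 -0.02274655  0.012     ]
edges [np.float64(0.2479), np.float64(0.1867), np.float64(0.2464), np.float64(0.1879)]
side corners [[ 0.6818 -0.1563  0.012 ]
 [ 0.509  -0.0951  0.012 ]
 [ 0.5869  0.1341  0.012 ]
 [ 0.7618  0.0735  0.012 ]]
ey [0.32876833 0.9444106  0.        ] ex [ 0.9444106  -0.32876833  0.        ]
top green [251 152  10  26  38] [255.63 164.92]
top red [247 151  12  27  85] [252.52 164.  ]
top red [282 215   7   7  37] [284.76 217.76]
side green [231 215  21  12  30] [241.2  220.57]
side red [299 201   6   7  28] [301.21 203.82]
side red [229 216  21  13  53] [239.23 222.04]
scale [0.66369727 0.05486204 0.05055354] on z=.052 [0.66196352 0.05432757 0.052     ] [0.66477755 0.05662757 0.052     ]
handle top [ 0.5090491  -0.02916056  0.10270405]
pivot@.05 [ 0.6070893  -0.06285535  0.05      ]
```

Handle top is at z≈0.103, so its middle is (0.509,-0.029,0.076). Adding 105 mm along ex puts the axis within 2 mm of the pivot I measured. I'll check IK over the arc and go above the handle.

```bash
cat >> h.py <<'E'
ey=np.array([.3288,.9444,0]);ey/=np.linalg.norm(ey);ex=np.array([ey[1],-ey[0],0])
HZ=.078
def rotz(a): c,s=np.cos(a),np.sin(a); return np.array([[c,-s,0],[s,c,0],[0,0,1]])
AX=np.array([.509,-.0292,HZ])+.105*ex
def pose(th,sg=1,r=.105,off=0.):
    p=AX+rotz(th)@(-r*ex); y=sg*rotz(th+off)@ey; z=np.array([0,0,-1.]); return p,np.c_[np.cross(y,z),y,z]
E
python3 - <<'E'
from h import *
for sg in(1,-1):
    for th in(0,.6,1.2,1.8):
        p,R=pose(th,sg);q=robot.ik(p,R);print(sg,th,p.round(3),None if q is None else np.round(q,2))
sg=-1
p,R=pose(0,sg)
if robot.ik(p,R) is not None:
    robot.gripper_to(.06); robot.move_ptp(p+[0,0,.09],R)
    s=robot.get_state();print(s['time'],s['ee_pos'],s['qpos'].round(2),s['opening'])
    for n in("top","side"): cv2.imwrite(f"pics/{n}1.png",robot.grab_frame(n)[:,:,::-1])
    a=cv2.imread("pics/top1.png")[90:300,180:400];b=cv2.imread("pics/side1.png")[120:270,190:350]
    cv2.imwrite("pics/m1.png",np.hstack([cv2.resize(a,(398,380)),cv2.resize(b,(400,380))]))
E
```

```text
1 0 [ 0.509 -0.029  0.078] [ 0.52  0.49 -0.63  2.    0.41  0.78  0.88]
1 0.6 [ 0.507 -0.091  0.078] [ 0.68  0.52 -0.69  1.98  0.45  0.8   1.56]
1 1.2 [ 0.54  -0.144  0.078] [ 1.    0.78 -1.09  1.87  0.81  1.02  1.99]
1 1.8 [ 0.597 -0.168  0.078] [-0.49  0.89  1.08  1.76 -0.89  1.07 -2.33]
-1 0 [ 0.509 -0.029  0.078] [ 0.18  0.42 -0.22  2.01  0.14  0.72 -2.03]
-1 0.6 [ 0.507 -0.091  0.078] [ 0.37  0.44 -0.3   1.99  0.19  0.73 -1.35]
-1 1.2 [ 0.54  -0.144  0.078] [ 0.47  0.51 -0.34  1.89  0.23  0.78 -0.69]
-1 1.8 [ 0.597 -0.168  0.078] [ 0.52  0.61 -0.39  1.73  0.29  0.87 -0.11]
2.9083 [ 0.50909794 -0.02995103  0.16803207] [ 0.26  0.29 -0.3   1.94  0.11  0.92 -2.01] 0.05983278125721966
```

View pics/m1.png

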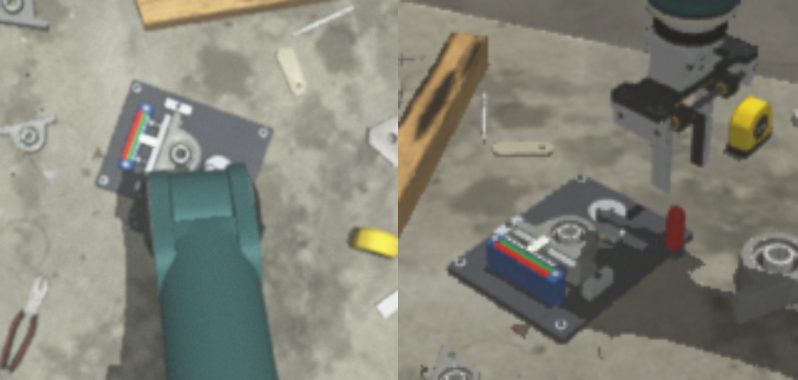

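The gripper stands over the handle, and in the side view (crop right) the fingers straddle the handle at about (676,230). The scale stays visible in both views. I'll descend, grip, and record the pointer's rest profile.

```bash
cat >> h.py <<'E'
G=np.array([.6637,.0549,.052])
def rect(n,im):  # rectified view: rows = fixture y -15..+15 mm (0.5 mm), cols = fixture x -45..45 mm
    xs=np.arange(-45,45.1,.5)/1e3; ys=np.arange(-15,15.1,.5)/1e3
    X=G+xs[None,:,None]*ex+ys[:,None,None]*ey
    uv=proj(n,X.reshape(-1,3)).reshape(len(ys),len(xs),2).astype(np.float32)
    return cv2.remap(im,uv[...,0],uv[...,1],cv2.INTER_CUBIC)
def look(tag):
    out=[]
    for n in("top","side"):
        im=robot.grab_frame(n)[:,:,::-1].copy();cv2.imwrite(f"pics/{n}_{tag}.png",im);out.append(rect(n,im))
    m=np.vstack([cv2.resize(o,(720,244),interpolation=cv2.INTER_NEAREST) for o in out]);cv2.imwrite(f"pics/r_{tag}.png",m)
    return out
E
python3 - <<'E'
from h import *
p,R=pose(0,-1)
print(robot.move_linear(p,.1,frame=R,threshold=15)); s=robot.get_state();print(s['ee_pos'],s['force'])
robot.gripper_to(.0);s=robot.get_state();print(s['time'],s['opening'],s['force'],s['ee_pos'])
look('rest')
E
```

```text
False
[ 0.50937189 -0.0292117   0.07851772] [-0.15378046  0.56811685  0.24074521]
4.7417 0.021419814834423272 [0.86818205 2.27715987 1.01075618] [ 0.5090736  -0.02902804  0.07806994]
```

View pics/r_rest.png

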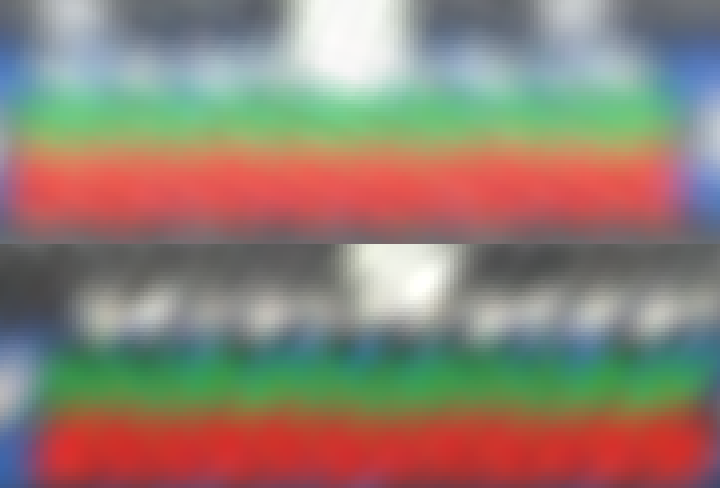

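Gripped: opening is 21.4 mm against the 22 mm handle. The rectified strips show the pointer bar at rest just before the green in both views. Now I'll swing the lever in steps and track the bar numerically.

```bash
cat >> h.py <<'E'
def prof(o):  # whiteness along y away from the stem
    o=o.astype(float);w=o.min(2);c=np.r_[15:65,120:165];return w[:,c].mean(1)
def bound(o):  # green->red crossing y, mm
    o=o.astype(float);d=(o[...,2]-o[...,1])[:,20:160].mean(1);i=np.arange(20,50);k=[j for j in i if d[j]<=0<d[j+1]];return None if not k else -15+.5*(k[0]-d[k[0]]/(d[k[0]+1]-d[k[0]]))
def swing(a,b,v=.05,step=.1):
    for th in np.linspace(a,b,max(1,int(np.ceil((b-a)/step-1e-6)))+1)[1:]:
        p,R=pose(th,-1);robot.move_linear(p,v,frame=R)
def report(tag):
    s=robot.get_state();a=s['ee_pos']-AX;th=np.arctan2(a@(-ey),a@(-ex));f=s['force'];tan=rotz(th)@(-ey)
    print(tag,'t',round(s['time'],2),'th',th.round(3),'r',np.hypot(a[0],a[1]).round(4),'Ft',(f@tan).round(1),'F',f.round(1),'open',round(s['opening'],4))
    for n,o in zip(('top','side'),look(tag)):
        print(n,'bd',bound(o),'w',prof(o)[4:44:1].round().astype(int).tolist())
E
python3 - <<'E'
from h import *
for n in('top','side'):
    o=rect(n,cv2.imread(f'pics/{n}_rest.png'));print(n,bound(o),prof(o)[4:44].round().astype(int).tolist())
swing(0,.4);report('a04')
swing(.4,.7);report('a07')
E
```

```text
top 2.450526711813392 [125, 124, 123, 123, 124, 127, 130, 134, 139, 143, 148, 151, 154, 155, 154, 152, 147, 141, 134, 126, 120, 114, 111, 110, 111, 115, 120, 120, 117, 114, 111, 107, 104, 101, 98, 94, 91, 89, 87, 85]
side 5.113823820521279 [88, 90, 92, 96, 101, 107, 115, 123, 132, 141, 149, 156, 161, 162, 160, 154, 145, 133, 119, 105, 92, 81, 71, 63, 58, 55, 53, 54, 56, 59, 64, 69, 74, 73, 71, 69, 66, 63, 60, 56]
a04 t 6.28 th 0.402 r 0.1036 Ft 3.6 F [ 12.4  -2.7 -10.2] open 0.0213
top bd 2.4487372785525814 w [127, 126, 125, 125, 126, 129, 132, 136, 140, 144, 148, 152, 155, 156, 155, 153, 148, 142, 135, 128, 121, 116, 112, 111, 113, 116, 121, 121, 118, 115, 112, 109, 106, 103, 99, 96, 93, 90, 88, 86]
side bd 5.11194779116466 w [88, 89, 91, 95, 100, 106, 113, 122, 131, 139, 147, 155, 159, 161, 159, 153, 143, 132, 118, 105, 92, 80, 71, 63, 58, 55, 54, 54, 56, 59, 64, 70, 73, 73, 71, 68, 66, 63, 59, 56]
a07 t 7.45 th 0.701 r 0.1027 Ft 5.0 F [ 17.6   1.4 -14.7] open 0.0211
top bd 2.45051890289103 w [127, 126, 125, 125, 126, 129, 132, 136, 141, 145, 150, 153, 156, 157, 156, 154, 149, 143, 136, 129, 122, 117, 113, 112, 113, 117, 122, 122, 118, 115, 112, 109, 106, 102, 99, 95, 92, 90, 88, 86]
side bd 5.108139926000671 w [87, 89, 91, 95, 100, 106, 113, 121, 130, 139, 147, 154, 159, 160, 158, 152, 143, 131, 117, 104, 91, 80, 70, 63, 58, 55, 54, 54, 56, 59, 64, 69, 74, 73, 71, 69, 66, 63, 60, 57]
```

The radius is drifting (0.1027 against 0.105, with about 17 N radial force), so the true axis lies about 3.6 mm further along +ey. I'll correct that and continue.

```bash
cat >> h.py <<'E'
A0=AX.copy(); AX=A0+.0036*ey
_p=pose
def pose(th,sg=-1): return _p(th,sg,off=-.034)
E
python3 - <<'E'
from h import *
swing(.735,.8,.03);report('b08')
swing(.8,.95);report('b095')
E
```

```text
b08 t 7.97 th 0.8 r 0.1049 Ft 1.2 F [ 0.9 -0.9  2.4] open 0.0215
top bd 2.444983215218201 w [128, 127, 126, 126, 127, 130, 133, 136, 141, 145, 149, 153, 156, 157, 157, 154, 150, 143, 136, 129, 122, 117, 114, 112, 114, 117, 122, 122, 118, 115, 112, 109, 106, 103, 99, 96, 93, 91, 89, 87]
side bd 5.111223118279568 w [87, 89, 92, 95, 100, 106, 113, 121, 130, 139, 147, 154, 158, 160, 158, 152, 143, 131, 118, 104, 91, 80, 70, 63, 58, 55, 53, 53, 55, 58, 63, 69, 73, 73, 71, 68, 66, 63, 60, 56]
b095 t 8.69 th 0.951 r 0.105 Ft 3.4 F [ 1.8 -2.9  1.8] open 0.0213
top bd 2.4477221807318905 w [127, 125, 124, 123, 124, 126, 129, 133, 137, 142, 147, 152, 156, 158, 159, 158, 154, 149, 142, 135, 128, 122, 117, 115, 116, 118, 122, 121, 118, 115, 112, 109, 106, 103, 100, 97, 94, 91, 89, 87]
side bd 5.112811028917282 w [86, 87, 88, 91, 95, 99, 105, 113, 121, 129, 138, 145, 151, 154, 154, 149, 142, 132, 120, 107, 95, 83, 73, 65, 59, 56, 54, 54, 55, 59, 63, 69, 73, 73, 71, 68, 66, 63, 60, 57]
```

The radial force is gone and the bar has just begun to move, so the nip is at θ≈0.9. The cam model puts a jaw travel of 6.5 mm at about 1.4. I'll go to 1.15, then 1.3, and measure.

Run:
```python
from h import *
swing(.95,1.15,.04);report('c115')
swing(1.15,1.3,.04);report('c130')
cv2.imwrite('pics/cc.png',np.vstack([cv2.imread('pics/r_c115.png')[::2],cv2.imread('pics/r_c130.png')[::2]]))
```

```text
c115 t 9.61 th 1.151 r 0.105 Ft 3.4 F [ 1.9 -2.9  2.7] open 0.0211
top bd 2.447607750098854 w [120, 117, 114, 111, 108, 106, 105, 106, 109, 113, 118, 125, 132, 139, 146, 152, 157, 160, 161, 161, 159, 155, 150, 146, 142, 139, 137, 132, 126, 121, 116, 111, 107, 103, 99, 96, 93, 90, 89, 87]
side bd 5.1474017321785475 w [97, 92, 89, 87, 86, 86, 87, 90, 93, 97, 102, 109, 116, 124, 133, 140, 146, 150, 151, 148, 143, 134, 123, 110, 98, 86, 77, 70, 66, 64, 65, 68, 71, 71, 69, 67, 65, 62, 59, 57]
c130 t 10.41 th 1.3 r 0.1051 Ft 2.6 F [ 1.2 -2.9  4.6] open 0.0213
top bd 2.293276108726751 w [116, 114, 112, 108, 105, 101, 98, 95, 94, 93, 95, 98, 104, 110, 117, 125, 133, 141, 148, 154, 159, 163, 165, 166, 166, 165, 162, 155, 146, 137, 128, 121, 114, 107, 102, 97, 93, 89, 87, 86]
side bd 5.1342857142857135 w [127, 118, 109, 102, 96, 92, 89, 88, 87, 88, 89, 91, 94, 99, 104, 111, 120, 129, 138, 146, 152, 156, 156, 152, 145, 136, 124, 112, 101, 92, 85, 81, 78, 73, 70, 66, 63, 60, 57, 54]
```

View pics/cc.png

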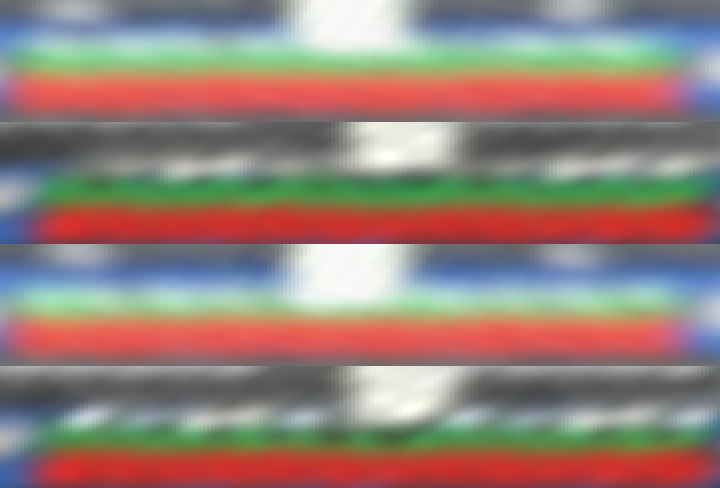

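Shift from rest at 1.15: about 2.4 mm (side) and 2.6 mm (top). At 1.30: about 4.3 and 5.1 mm, so the bar is inside the green and matches the cam model. A further 0.11 rad should bring it to about 6 mm. Then I'll release and retreat straight up.

Run:
```python
from h import *
swing(1.3,1.41,.03);report('d141')
robot.gripper_to(.06);s=robot.get_state();p=s['ee_pos']
robot.move_linear(p+[0,0,.12],.12);robot.pause(.3);report('rel')
a=cv2.imread("pics/top_rel.png")[120:230,220:350];b=cv2.imread("pics/side_rel.png")[160:270,190:320]
m=np.hstack([cv2.resize(x,(400,338),interpolation=cv2.INTER_CUBIC) for x in(a,b)])
cv2.imwrite('pics/fin.png',np.vstack([m,cv2.resize(cv2.imread('pics/r_rel.png'),(800,244))]))
```

```text
d141 t 11.19 th 1.409 r 0.1051 Ft 0.3 F [-1.  -2.4  6.9] open 0.0212
top bd 1.990699166132135 w [109, 107, 104, 101, 98, 95, 92, 90, 88, 87, 88, 89, 91, 95, 100, 106, 113, 121, 130, 138, 146, 154, 161, 167, 172, 176, 177, 174, 167, 159, 151, 141, 132, 123, 114, 106, 99, 93, 89, 86]
side bd 4.905561122244489 w [153, 145, 135, 125, 116, 107, 100, 95, 91, 88, 86, 85, 85, 86, 87, 90, 94, 99, 106, 114, 123, 132, 140, 147, 151, 151, 148, 142, 133, 123, 113, 104, 94, 86, 78, 71, 66, 61, 57, 54]
rel t 13.5 th 1.409 r 0.105 Ft -0.5 F [-0.1  0.9 -0.2] open 0.0601
top bd 1.9933206106870216 w [109, 107, 104, 101, 98, 95, 92, 89, 87, 86, 87, 88, 91, 94, 100, 106, 113, 122, 130, 139, 147, 154, 161, 167, 172, 177, 178, 174, 168, 160, 151, 141, 131, 122, 113, 105, 99, 93, 89, 86]
side bd 4.925037859666833 w [151, 142, 133, 123, 114, 106, 99, 94, 90, 87, 85, 84, 83, 84, 86, 88, 92, 98, 105, 113, 122, 131, 139, 145, 149, 149, 146, 140, 132, 122, 112, 102, 93, 84, 76, 69, 64, 59, 55, 52]
```

View pics/fin.png

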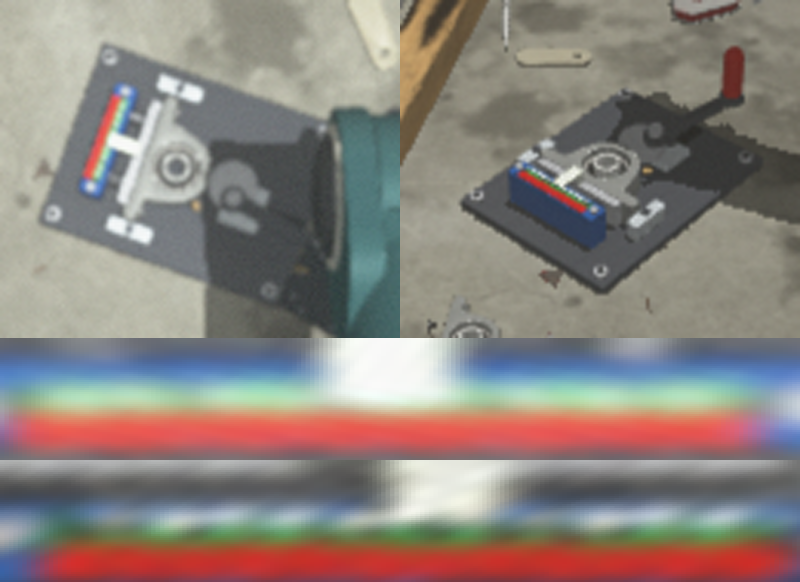

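Released and clear. The bar has shifted about 5.9 mm (side) and 6.3 mm (top), which is inside the green (3–10 mm), and it held its place after I let go. Handing in.

```bash
python3 -c "
from rig import robot
robot.sign_off()"
```

```text
the job is handed in; nothing more can be done
```

The block is clamped and the job is handed in. I gripped the red handle, turned the lever counter-clockwise to about 1.41 rad, let go and retreated straight up, at 13.5 s on the robot's clock.

- **Pointer:** after release it stood about 5.9 mm (side camera) and 6.3 mm (top camera) from rest. Green runs from 3 to 10 mm, so it never reached the red zone. It did not move when the gripper let go.
- **Forces:** the highest tool force I read was about 23 N. It came from an error of about 3.6 mm in my first estimate of the cam axis, which I corrected mid-swing, and it then fell to a few newtons.
- **Disagreement:** the two cameras differed by about 0.5 mm on the pointer's travel. That doesn't affect the result.
- **Bystanders:** I did not check the tape, magnet and tin separately in the final pictures. The arm only went down at the handle, and no unexpected contact force showed up in my readings.

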